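Set up a casting ring on the bench vibrator

TASK

Get the bench vibrator ready for investing a bridge: set the grey ring former in the round recess of the vibrator's plate, stand the bridge pattern upright in the former's cup, then lower the larger steel ring over the pattern until it sits on the former's flange, and last close the ring with the lid, fully home and level. Do it in that order, never let the pattern tip over, and leave the smaller steel ring where it stands.

Things in the scene. Friction and masses are not known exactly. Their poses are not given: they have to be found in the camera images.
- vibrator: Bench vibrator, fixed: white box 130 x 130 mm with a square aluminium plate on top, 62 mm high in all. In the middle of the plate is a round recess 76 mm across, 4 mm deep, with a dark rubber floor 58 mm above the table. Origin: centre of the underside, straight below the recess centre; z up. It may stand at any of three places, turned up to 0.4 rad.
- former: Ring former, loose, grey plastic, 0.1 kg, upright: round flange 62 mm across, 12 mm thick, carrying a round hub 44 mm across whose top is 26 mm above the underside. In the hub's top is a round cup 30 mm across, 8 mm deep (its floor 18 mm above the underside). Best gripped across the hub. Origin: centre of the underside; z up.
- pattern: Bridge pattern, loose, cream and white, 20 g, on its foot: round foot 24 mm across, 8 mm thick, lower edge bevelled; stem 8 mm across; on top a row of three teeth 34 mm long (its x), 11 mm wide (its y), 20 to 32 mm above the underside. Grip across the 11 mm, fingertips above the foot. Its turn when seated does not matter. Origin: centre of the foot's underside; z up.
- ring: Larger steel ring, loose, a plain upright tube open at both ends: 60 mm outside, 52 mm inside, 52 mm high, 0.2 kg. It passes over the former's hub and sits on its flange. Origin: centre of its lower end; z up.
- lid: Lid, loose, aluminium, 0.12 kg, right way up: below, a plug 43 mm across and 6 mm high that goes inside the larger ring; above it a disc 60 mm across (6 to 12 mm up) that rests on the ring's upper edge; on top a round knob 22 mm across (12 to 34 mm up). Origin: centre of the plug's underside; z up.
- small_ring: The smaller steel ring, loose, a plain upright tube 44 mm outside, 36 mm inside, 40 mm high; it does not fit and is to be left alone. Origin: centre of its lower end; z up.
Things that resemble listed ones, but are neither listed nor needed, are in the scene too. Of the things shaped like the pattern, the cream one is meant. What is shaped like the ring but turquoise is not meant.

How it is judged:
On the way, in this order (a step that is already met when the one before it is completed fails the run):
1. the former sits flat in the vibrator's recess (horizontal distance between former and vibrator below 0.01 m and z of former in the frame of vibrator between 0.0555 and 0.0605 m and angle between former's own z axis and vertical below 0.06 rad), for 0.2 s.
2. the pattern stands in the former's cup (all of step 1 and horizontal distance between pattern and former below 0.0055 m and z of pattern in the frame of former between 0.0155 and 0.0205 m and angle between pattern's own z axis and vertical below 0.1 rad), for 0.2 s.
3. the larger ring stands over the pattern on the former's flange (all of step 2 and horizontal distance between ring and former below 0.0065 m and z of ring in the frame of former between 0.0095 and 0.0145 m and angle between ring's own z axis and vertical below 0.06 rad), for 0.2 s.
4. the lid closes the ring (all of step 3 and horizontal distance between lid and ring below 0.007 m and z of lid in the frame of ring between 0.0435 and 0.0485 m and angle between lid's own z axis and vertical below 0.06 rad), for 0.2 s.
At the end, for the whole second after the job is handed in: Former flat in the recess (within 10 mm of its centre), pattern upright on the cup floor (5.5 mm), larger ring on the flange (6.5 mm), lid level on the ring, plug inside (7 mm); heights within 2.5 mm; all released and at rest; smaller ring moved less than 20 mm (all of step 4 and linear speed of each of former, pattern, ring, lid below 0.01 m/s and distance of small_ring from where it was at the start of the episode below 0.02 m); the robot touches nothing.
It fails at once if the pattern tips over (more than 0.6 rad) (angle between pattern's own z axis and vertical above 0.6 rad).
It fails at once if the smaller ring is moved by more than 20 mm (distance of small_ring from where it was at the start of the episode above 0.02 m).
It also fails if it takes over 128 s, if anything falls off the work surface, if the arm or the gripper's body presses on something with over 40 N, if the wrist force passes 120 N, or if a joint passes its speed limit or range.

ROBOT

A 6-joint arm with a two-finger parallel gripper is mounted at the origin on the work surface. World frame = base frame: x ahead of the robot, y to its left, z up, the work surface at z = 0. Lengths are in m, angles in rad, forces in N, time in s.
With the tool pointing down it reaches from about 0.4 to 0.825 m from the base axis. Payload 7 kg.
Tool frame: the origin (TCP) lies on the centre line of the jaws, within the pads' length; the fingertips stand tip_reach ahead of it and the grasp point (between the pads) is the TCP (tip_reach is the distance from the TCP to the fingertips, in m); z points along the fingers, y is the line along which they close (so a half turn about z gives the same grasp; the last joint's range is limited). The gripper opens to 88 mm and grips with 3 to 60 N. Pads are 19 mm wide; open, the fingers measure 130 mm over their backs; the gripper's body (78 mm by 193 mm) begins 47 mm behind the grasp point.
Start: joints at [0.288, 0.359, 0.012, 0, -1.224, -0.288], TCP at [0.675, -0, 0.246] pointing down, gripper open.
Joint ranges: [-3.07, 3.07], [-1.43, 2.12], [-1.02, 1.25], [-3.03, 1.67], [-3.05, -0], [-3.03, 3.03]. Speed limits (rad/s): [2.39, 2.39, 3.01, 3.14, 3.14, 3.14].

INTERFACE

Orientations are given as [roll, pitch, yaw] about the fixed x, y, z axes, in that order (R = Rz(yaw) Ry(pitch) Rx(roll)).
In Python, from station import get_state, grab_frame, calibration, job_done, find_in, mark_of, tip_reach gives the robot as it stands.
- The arm moves only by the shell command python3 -m handwheel 'ROWS' [OPENING] [FORCE]. ROWS is JSON, a list of rows, each an object with "delta_pos": the shift along the world's x, y, z in units of 30 mm (1.0 is 30 mm), a list of three; "dr": the turn, a rotation vector about the world's x, y, z in degrees, a list of three. In form: [{"delta_pos": [tx, ty, tz], "dr": [rx, ry, rz]}, ...]. A call has 1 to 10 rows; each row shifts and turns the commanded pose from where the row before left it; what a row does not reach is not made up. A row lasts 1/10 s, in which the tool goes at most 50 mm and 8.59 degrees, less where a joint would pass 70% of its speed; a pose out of reach is approached as far as the arm can. A call is refused whole if a number of a shift passes 1 or a number of a turn 8.59, either way. A call with a gripper value outside its range is refused whole. OPENING is the closure, from -1 (fully open) to 1 (shut), set as the call begins (- or left out, the last holds). The fingers move at their own pace and stop on an object; FORCE is the grip in N (left out, the last holds). Time passes only in rows, so rows that do not move let the fingers close. It gives the time, the measured TCP pose, the force, the opening and the grip force at its end, in the units of the state.
- get_state(): the state, without advancing time (a new reading comes with each control period).
- grab_frame(name): name is "scene" or "side" or "wrist"; returns the picture (420x560x3 uint8, red, green, blue); there is no depth.
- calibration(name): a dict with "fx", "fy", "cx", "cy" (pixels), "k1" (the pictures are not rectified: a ray, as slopes to the right and down, at radius r is drawn at 1 + k1 r^2 times it, then the intrinsics apply), "extrinsics" (4x4, takes a point from world to camera coordinates). Camera axes: x right, y down, z forward; pixel columns grow to the right and rows downward; lengths in m; the calibration is good to about 2 mm. A picture is of the moment at which its call begins: read the wrist's pose just before it. calibration takes no time and is no camera call; for the wrist camera it gives the pose at the moment of the call.
- job_done(): hands the job in; it is judged then, once.
Trained networks look in the newest picture that a camera, given by its name, has taken for a name from the list of things; names that differ only in an ending like _2 or _b are one class to them, and where a whole thing is asked for, a point or a joint stands for the part that bears it (a point fixed in the world has none). Each returns a list of dicts, best first, with "conf" (0 to 1); they miss things now and then, are a little off and sometimes report something else, mostly with a low value. They report only what shows in the picture. A call takes as long as a camera call. They do not tell look-alikes from the thing itself.
- find_in(camera, query): "location" ([column, row] in pixels, amid what is visible of it).
- mark_of(camera, query): "location" ([column, row] in pixels: a listed point, or the origin of a listed thing).
The state is a dict: "t": time; "q": joint angles; "qd": joint speeds; "joint_efforts": joint torques, N m; "eef_pos": TCP position; "ee_rot": TCP orientation; "force": force on the tool from outside, world axes, zero at the start; "moment": the same for the moment, N m; "width": finger opening in m; "gripper_force": force on a finger pad.
Only numpy, scipy, OpenCV 4.12 (cv2) and the standard library are available. Lean on these libraries where they do the work, as an engineer would, in place of code of your own. Each camera call takes 0.05 s, during which the arm holds its last target. There are 200 camera calls.

## Working session

There is one attempt and no reset: what is moved stays moved. The work goes in short steps, Python scripts to look and compute and a shell command to move; the robot and the scene stay as the last step left them, time stands still between calls to the robot, and variables do not carry over. Pictures are saved under pics/ and viewed, at most 14 in all, crops included, and the job is handed in when it is done.

```bash
mkdir -p pics; ls; cat > h.py <<'E'
import numpy as np, cv2
from station import *
def ray(c,uv,cal=None):
    k=cal or calibration(c); d=np.array([(uv[0]-k['cx'])/k['fx'],(uv[1]-k['cy'])/k['fy']])
    s=d.copy()
    for _ in range(20): s=d/(1+k['k1']*(s@s))
    E=np.array(k['extrinsics']); R=E[:3,:3]; t=E[:3,3]
    return -R.T@t, R.T@np.array([s[0],s[1],1.])
def atz(c,uv,z,cal=None):
    o,d=ray(c,uv,cal); return (o+d*(z-o[2])/d[2])
def proj(c,P,cal=None):
    k=cal or calibration(c); E=np.array(k['extrinsics']); p=E[:3,:3]@np.array(P)+E[:3,3]
    s=p[:2]/p[2]; s=s*(1+k['k1']*(s@s)); return np.array([k['fx']*s[0]+k['cx'],k['fy']*s[1]+k['cy']])
def tri(o1,d1,o2,d2):
    A=np.stack([d1,-d2],1); s=np.linalg.lstsq(A,o2-o1,rcond=None)[0]
    p,q=o1+d1*s[0],o2+d2*s[1]; return (p+q)/2,np.linalg.norm(p-q)
E
cat > a.py <<'E'
from h import *
st=get_state(); print(st['eef_pos'],st['ee_rot'],st['width'],tip_reach() if callable(tip_reach) else tip_reach)
for c in ['scene','side','wrist']:
    im=grab_frame(c); cv2.imwrite(f'pics/{c}0.png',im[:,:,::-1])
    for n in ['vibrator','former','pattern','ring','lid','small_ring']:
        z={'vibrator':0}.get(n,0)
        for r in mark_of(c,n)[:4]: 
            if r['conf']>.25: print(c,n,np.round(r['location']),round(r['conf'],2),np.round(atz(c,r['location'],z),3))
E
python3 a.py
```

```text
pics
[ 6.74547237e-01 -5.60730042e-06  2.44627094e-01] [ 3.13994431e+00 -1.50592873e-04 -1.57090427e+00] 0.0878023794289606 0.019
scene vibrator [235. 245.] 0.57 [0.616 0.006 0.   ]
scene former [286. 210.] 0.55 [ 0.431 -0.011  0.   ]
scene pattern [233. 190.] 0.58 [ 0.469 -0.183  0.   ]
scene pattern [215. 176.] 0.4 [ 0.46  -0.279  0.   ]
scene ring [353. 252.] 0.77 [0.436 0.218 0.   ]
scene ring [382. 235.] 0.75 [0.339 0.227 0.   ]
scene lid [176. 173.] 0.46 [ 0.529 -0.378  0.   ]
scene small_ring [394. 310.] 0.93 [ 0.518  0.399 -0.   ]
side vibrator [327. 212.] 0.62 [0.614 0.008 0.   ]
side former [261. 238.] 0.55 [ 0.44  -0.012  0.   ]
side pattern [328. 319.] 0.59 [ 0.465 -0.26   0.   ]
side pattern [311. 290.] 0.52 [ 0.47  -0.188  0.   ]
side ring [228. 186.] 0.84 [0.441 0.2   0.   ]
side ring [185. 196.] 0.62 [0.333 0.207 0.   ]
side lid [405. 367.] 0.7 [ 0.531 -0.395  0.   ]
side small_ring [238. 145.] 0.58 [0.531 0.38  0.   ]
wrist vibrator [349. 176.] 0.86 [0.61  0.004 0.   ]
wrist former [506. 160.] 0.61 [ 0.436 -0.015  0.   ]
```

View pics/scene0.png

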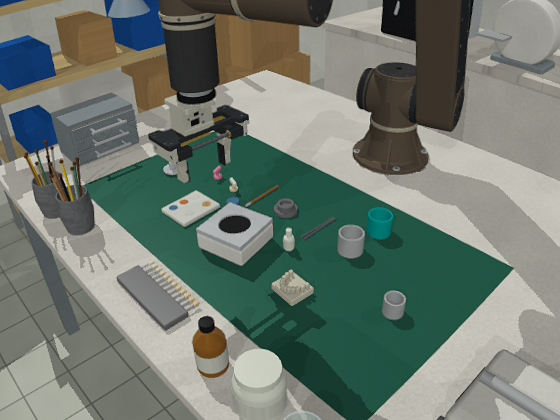

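View pics/wrist0.png

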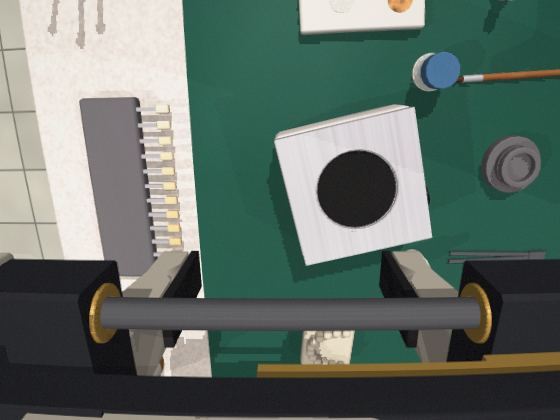

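View pics/side0.png

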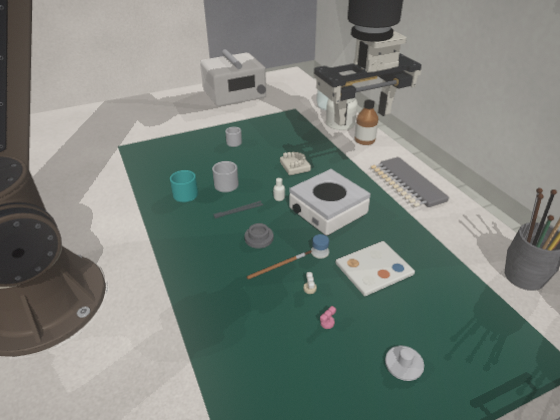

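The scene picture shows the cream pattern at (233,187) with a pink look-alike at (216,172). The grey ring is at (351,242), with the turquoise one at (380,222). The lid is at about (172,170) and the small ring at (394,305). The wrist picture shows the recess at (357,188) and the former at (514,163). The side view agrees with this. I'll move over to the former and measure it from closer in.

```bash
cat >> h.py <<'E'
def darkcentre(im,uv,r,thr):
    g=cv2.cvtColor(im,cv2.COLOR_RGB2GRAY); m=(g<thr).astype(np.uint8)
    n,l,s,c=cv2.connectedComponentsWithStats(m); u,v=map(int,uv)
    k=l[v,u]; cs,_=cv2.findContours((l==k).astype(np.uint8),cv2.RETR_EXTERNAL,cv2.CHAIN_APPROX_NONE)
    return cv2.fitEllipse(max(cs,key=len))
E
python3 - <<'E'
from h import *
im=grab_frame('wrist'); k=calibration('wrist')
e=darkcentre(im,(357,188),0,60); print(e)
for z in (.058,.062): print(z,atz('wrist',e[0],z,k))
print(ray('wrist',(k['cx'],k['cy']),k), 'tcp px',proj('wrist',get_state()['eef_pos'],k))
E
python3 -m handwheel '[{"delta_pos":[-1,0,0],"dr":[0,0,0]},{"delta_pos":[-1,0,0],"dr":[0,0,0]},{"delta_pos":[-1,0,0],"dr":[0,0,0]},{"delta_pos":[-1,0,0],"dr":[0,0,0]},{"delta_pos":[-1,0.5,0],"dr":[0,0,0]},{"delta_pos":[-1,0.5,0],"dr":[0,0,0]},{"delta_pos":[-1,0.5,0],"dr":[0,0,0]},{"delta_pos":[-1,0.5,0],"dr":[0,0,0]},{"delta_pos":[0,0,0],"dr":[0,0,0]},{"delta_pos":[0,0,0],"dr":[0,0,0]}]'
cat > m.py <<'E'
from h import *
import sys
# name, z of mark, find-z
n=sys.argv[1]; 
st=get_state(); k=calibration('wrist'); im=grab_frame('wrist'); cv2.imwrite(f'pics/{sys.argv[2]}.png',im[:,:,::-1])
print(st['t'],st['eef_pos'],st['ee_rot'])
for r in mark_of('wrist',n)[:3]: print(r['location'],r['conf'],atz('wrist',r['location'],float(sys.argv[3]) if len(sys.argv)>3 else 0,k))
E
python3 m.py former f1
```

```text
((356.00347900390625, 188.2814178466797), (73.55353546142578, 77.95095825195312), 56.96162414550781)
0.058 [0.61247272 0.00242286 0.058     ]
0.062 [0.61323346 0.00139054 0.062     ]
(array([ 0.67464464, -0.08194384,  0.38490229]), array([-0.00102273,  0.29806897, -0.95454379])) tcp px [288.83234515 290.22360543]
t: 2.1
eef_pos: [0.4349, 0.0604, 0.2463]
ee_rot: [-3.14, 0.001, -1.569]
force: [0.4, 0.1, 0.4]
width: 0.0878
gripper_force: 0.0
2.1 [0.43486768 0.06042518 0.2462961 ] [-3.13991900e+00  9.14511319e-04 -1.56901356e+00]
[287.7, 101.2] 0.97 [ 0.43700657 -0.01437696  0.        ]
```

```bash
python3 - <<'E'
from h import *
im=cv2.imread('pics/f1.png'); c=im[40:170,210:370]; cv2.imwrite('pics/f1c.png',cv2.resize(c,None,fx=4,fy=4,interpolation=cv2.INTER_CUBIC))
k=calibration('wrist')
for z in (0,.006,.012,.026): print(z,proj('wrist',[.437,-.0144,z],k))
E
```

```text
0 [287.98364428 101.75179379]
0.006 [287.95507268 101.87058798]
0.012 [287.92558724 101.9931836 ]
0.026 [287.85297826 102.29508812]
```

View pics/f1c.png

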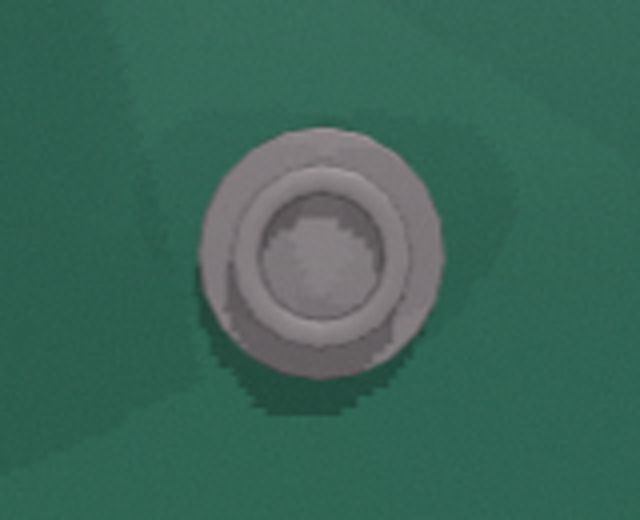

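The former's centre is at about (290,104) px, which gives (0.4345, -0.013) m.

```bash
python3 -m handwheel '[{"delta_pos":[0,-0.6,0],"dr":[0,0,0]},{"delta_pos":[0,-0.6,-0.9],"dr":[0,0,0]},{"delta_pos":[0,-0.6,-1],"dr":[0,0,0]},{"delta_pos":[0,-0.6,-1],"dr":[0,0,0]},{"delta_pos":[0,-0.05,-1],"dr":[0,0,0]},{"delta_pos":[0,0,-1],"dr":[0,0,0]},{"delta_pos":[0,0,-1],"dr":[0,0,0]},{"delta_pos":[0,0,-0.8],"dr":[0,0,0]},{"delta_pos":[0,0,-0.35],"dr":[0,0,0]},{"delta_pos":[0,0,0],"dr":[0,0,0]}]'
python3 -m handwheel '[{"delta_pos":[0,0,0],"dr":[0,0,0]},{"delta_pos":[0,0,0],"dr":[0,0,0]},{"delta_pos":[0,0,0],"dr":[0,0,0]},{"delta_pos":[0,0,0],"dr":[0,0,0]},{"delta_pos":[0,0,0],"dr":[0,0,0]},{"delta_pos":[0,0,0],"dr":[0,0,0]},{"delta_pos":[0,0,0],"dr":[0,0,0]},{"delta_pos":[0,0,0],"dr":[0,0,0]}]' 1 15
```

```text
t: 3.2
eef_pos: [0.4343, -0.0145, 0.0321]
ee_rot: [3.137, -0.002, -1.572]
force: [-0.9, 0.0, -0.2]
width: 0.0871
gripper_force: 0.0
t: 4.0
eef_pos: [0.4351, -0.0134, 0.0343]
ee_rot: [-3.141, 0.0, -1.571]
force: [-0.2, 0.6, 5.0]
width: 0.0433
gripper_force: 15.0
```

```bash
python3 -m handwheel '[{"delta_pos":[0,0,0.5],"dr":[0,0,0]},{"delta_pos":[0,0,1],"dr":[0,0,0]},{"delta_pos":[0,0,1],"dr":[0,0,0]},{"delta_pos":[0.5,0,1],"dr":[0,0,0]},{"delta_pos":[1,0.1,0.1],"dr":[0,0,0]},{"delta_pos":[1,0.1,0],"dr":[0,0,0]},{"delta_pos":[1,0.1,0],"dr":[0,0,0]},{"delta_pos":[1,0.1,0],"dr":[0,0,0]},{"delta_pos":[1,0.1,0],"dr":[0,0,0]},{"delta_pos":[0.43,0,0],"dr":[0,0,0]}]'
python3 -m handwheel '[{"delta_pos":[0,0,-0.4],"dr":[0,0,0]},{"delta_pos":[0,0,-0.4],"dr":[0,0,0]},{"delta_pos":[0,0,-0.3],"dr":[0,0,0]},{"delta_pos":[0,0,0],"dr":[0,0,0]},{"delta_pos":[0,0,0],"dr":[0,0,0]}]'
python3 m.py vibrator v1
```

```text
t: 5.0
eef_pos: [0.6149, 0.0017, 0.1411]
ee_rot: [3.141, -0.0, -1.571]
force: [-0.3, 0.3, -0.9]
width: 0.0435
gripper_force: 15.0
t: 5.5
eef_pos: [0.6123, 0.0014, 0.109]
ee_rot: [3.141, -0.0, -1.57]
force: [-0.1, -0.6, -1.3]
width: 0.0434
gripper_force: 15.0
5.5 [0.61231056 0.00142361 0.10901049] [ 3.14106521e+00 -2.90027568e-04 -1.57046352e+00]
[291.3, 214.9] 0.91 [0.61068465 0.00350909 0.        ]
```

View pics/v1.png

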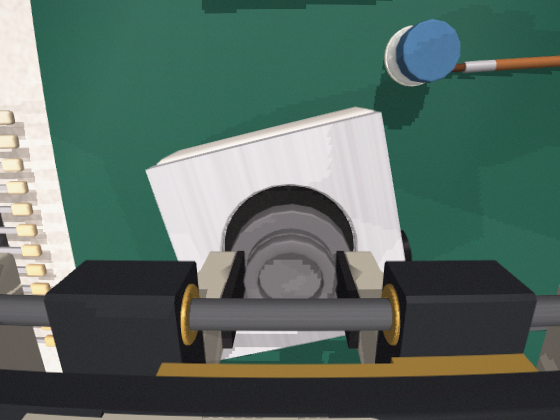

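The former hangs centred over the recess: the rim spans columns 223–356 and the flange spans about 228–350.

```bash
python3 -m handwheel '[{"delta_pos":[0,0.02,-0.2],"dr":[0,0,0]},{"delta_pos":[0,0,-0.2],"dr":[0,0,0]},{"delta_pos":[0,0,-0.12],"dr":[0,0,0]},{"delta_pos":[0,0,-0.04],"dr":[0,0,0]},{"delta_pos":[0,0,0],"dr":[0,0,0]},{"delta_pos":[0,0,0],"dr":[0,0,0]},{"delta_pos":[0,0,0],"dr":[0,0,0]}]'
```

```text
t: 6.3
eef_pos: [0.6128, 0.002, 0.0923]
ee_rot: [3.141, -0.0, -1.571]
force: [-2.1, 0.5, 3.2]
width: 0.0438
gripper_force: 15.0
```

Contact is at the expected height. I'll release it, lift and look.

```bash
python3 -m handwheel '[{"delta_pos":[0,0,0],"dr":[0,0,0]},{"delta_pos":[0,0,0],"dr":[0,0,0]},{"delta_pos":[0,0,0],"dr":[0,0,0]},{"delta_pos":[0,0,0],"dr":[0,0,0]},{"delta_pos":[0,0,0.5],"dr":[0,0,0]},{"delta_pos":[0,0,1],"dr":[0,0,0]},{"delta_pos":[0,0.8,1],"dr":[0,0,0]},{"delta_pos":[0,0.8,1],"dr":[0,0,0]},{"delta_pos":[0,0.8,1],"dr":[0,0,0]},{"delta_pos":[0,0,0],"dr":[0,0,0]}]' -1
python3 -m handwheel '[{"delta_pos":[0,0,0],"dr":[0,0,0]},{"delta_pos":[0,0,0],"dr":[0,0,0]}]'
python3 m.py former v2 0.058
python3 - <<'E'
from h import *
im=cv2.imread('pics/v2.png'); k=calibration('wrist'); print(proj('wrist',[.6128,.002,.084],k),proj('wrist',[.6128,.002,.062],k))
c=im[30:180,200:380]; cv2.imwrite('pics/v2c.png',cv2.resize(c,None,fx=4,fy=4,interpolation=cv2.INTER_CUBIC))
E
```

```text
t: 7.3
eef_pos: [0.6153, 0.0768, 0.2322]
ee_rot: [-3.134, 0.002, -1.568]
force: [0.5, 0.4, 0.0]
width: 0.088
gripper_force: 0.0
t: 7.5
eef_pos: [0.6122, 0.0737, 0.2262]
ee_rot: [3.14, -0.0, -1.571]
force: [0.2, -0.6, -0.7]
width: 0.0873
gripper_force: 0.0
7.5 [0.61223293 0.07368912 0.2261752 ] [ 3.13994604e+00 -3.23268018e-04 -1.57104954e+00]
[287.6, 106.2] 0.71 [0.61321539 0.00119388 0.058     ]
[288.00673189 108.93390056] [288.06292172 107.90127793]
```

View pics/v2c.png

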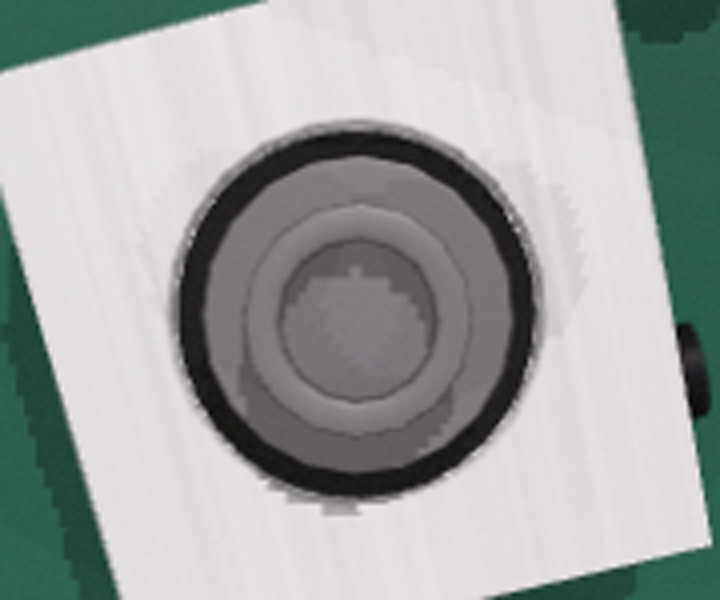

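The former is flat and concentric in the recess. The hub centre is at (289.3,110) px, about (0.6125, 0.0025) m. The pattern is next.

```bash
python3 -m handwheel '[{"delta_pos":[-0.7,-0.9,0],"dr":[0,0,0]},{"delta_pos":[-0.7,-0.9,0],"dr":[0,0,0]},{"delta_pos":[-0.7,-0.9,0],"dr":[0,0,0]},{"delta_pos":[-0.7,-0.9,0],"dr":[0,0,0]},{"delta_pos":[-0.7,-0.9,0],"dr":[0,0,0]},{"delta_pos":[-0.7,-0.9,0],"dr":[0,0,0]},{"delta_pos":[-0.57,-0.8,0],"dr":[0,0,0]},{"delta_pos":[0,0,0],"dr":[0,0,0]},{"delta_pos":[0,0,0],"dr":[0,0,0]},{"delta_pos":[0,0,0],"dr":[0,0,0]}]'
python3 m.py pattern p1 
python3 - <<'E'
from h import *
im=cv2.imread('pics/p1.png'); k=calibration('wrist'); print(proj('wrist',[.469,-.186,0],k),proj('wrist',[.469,-.186,.032],k))
c=im[30:180,200:380]; cv2.imwrite('pics/p1c.png',cv2.resize(c,None,fx=4,fy=4,interpolation=cv2.INTER_CUBIC))
E
```

```text
t: 8.6
eef_pos: [0.47, -0.1119, 0.227]
ee_rot: [3.141, -0.0, -1.571]
force: [-0.7, 0.5, -0.6]
width: 0.0879
gripper_force: 0.0
8.6 [ 0.47003853 -0.11190017  0.22696056] [ 3.14117973e+00 -1.18382706e-04 -1.57113278e+00]
[293.2, 104.2] 0.85 [ 0.46602084 -0.18444044  0.        ]
[300.7, 11.6] 0.78 [ 0.45924813 -0.26824004  0.        ]
[290.33492045 102.1698195 ] [290.42863482 102.91715435]
```

View pics/p1c.png

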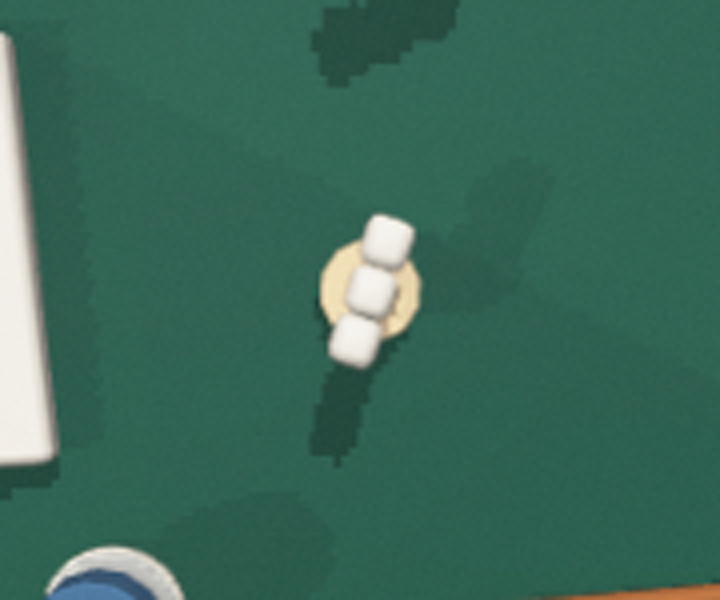

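The pattern's teeth row is centred at (293,103) px, about (0.467, -0.186) m, and turned about 18.4° from y. I'll turn the tool by -18.3° about z and go down half-open.

```bash
python3 -m handwheel '[{"delta_pos":[-0.1,-0.62,0],"dr":[0,0,-6.1]},{"delta_pos":[0,-0.62,0],"dr":[0,0,-6.1]},{"delta_pos":[0,-0.62,0],"dr":[0,0,-6.1]},{"delta_pos":[0,-0.61,-0.5],"dr":[0,0,0]},{"delta_pos":[0,0,-1],"dr":[0,0,0]},{"delta_pos":[0,0,-1],"dr":[0,0,0]},{"delta_pos":[0,0,-1],"dr":[0,0,0]},{"delta_pos":[0,0,-0.7],"dr":[0,0,0]},{"delta_pos":[0,0,0],"dr":[0,0,0]},{"delta_pos":[0,0,0],"dr":[0,0,0]}]' 0
python3 m.py pattern p2
```

```text
t: 9.7
eef_pos: [0.4672, -0.1858, 0.1013]
ee_rot: [3.141, -0.001, -1.889]
force: [0.5, 0.3, 1.0]
width: 0.0442
gripper_force: 0.0
9.7 [ 0.46723272 -0.18576853  0.10134809] [ 3.14069044e+00 -6.48034237e-04 -1.88920300e+00]
[287.7, 218.5] 0.81 [ 0.46905689 -0.18425173  0.        ]
[258.1, 94.8] 0.6 [ 4.60706290e-01 -2.69778430e-01 -2.77555756e-17]
```

View pics/p2.png

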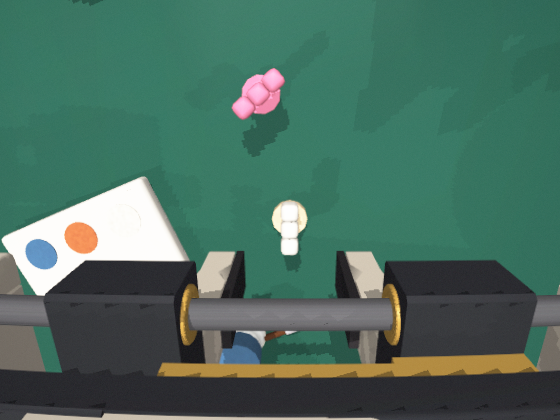

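The pattern at column 289.5 lies midway between the fingers (240 and 340) and is aligned with them. The pink look-alike is clear of the path, so I'll descend.

```bash
python3 -m handwheel '[{"delta_pos":[0,0,-0.6],"dr":[0,0,0]},{"delta_pos":[0,0,-0.6],"dr":[0,0,0]},{"delta_pos":[0,0,-0.6],"dr":[0,0,0]},{"delta_pos":[0,0,-0.4],"dr":[0,0,0]},{"delta_pos":[0,0,-0.1],"dr":[0,0,0]},{"delta_pos":[0,0,0],"dr":[0,0,0]},{"delta_pos":[0,0,0],"dr":[0,0,0]}]'
python3 -m handwheel '[{"delta_pos":[0,0,0],"dr":[0,0,0]},{"delta_pos":[0,0,0],"dr":[0,0,0]},{"delta_pos":[0,0,0],"dr":[0,0,0]},{"delta_pos":[0,0,0],"dr":[0,0,0]},{"delta_pos":[0,0,0],"dr":[0,0,0]},{"delta_pos":[0,0,0],"dr":[0,0,0]},{"delta_pos":[0,0,0],"dr":[0,0,0]},{"delta_pos":[0,0,0],"dr":[0,0,0]}]' 1 5
```

```text
t: 10.5
eef_pos: [0.4677, -0.186, 0.0334]
ee_rot: [-3.14, 0.0, -1.89]
force: [-0.2, 0.5, 1.6]
width: 0.0437
gripper_force: 0.0
t: 11.3
eef_pos: [0.4668, -0.186, 0.0322]
ee_rot: [3.142, -0.0, -1.89]
force: [0.1, -0.3, 0.5]
width: 0.011
gripper_force: 5.0
```

```bash
python3 -m handwheel '[{"delta_pos":[0,0,0.4],"dr":[0,0,0]},{"delta_pos":[0,0,0.8],"dr":[0,0,0]},{"delta_pos":[0,0,0.8],"dr":[0,0,0]},{"delta_pos":[0,0,0.8],"dr":[0,0,0]},{"delta_pos":[0,0,0.8],"dr":[0,0,0]},{"delta_pos":[0.4,0.5,0.67],"dr":[0,0,0]},{"delta_pos":[0.6,0.8,0],"dr":[0,0,0]},{"delta_pos":[0.6,0.8,0],"dr":[0,0,0]},{"delta_pos":[0.6,0.8,0],"dr":[0,0,0]},{"delta_pos":[0.6,0.8,0],"dr":[0,0,0]}]'
python3 -m handwheel '[{"delta_pos":[0.6,0.8,0],"dr":[0,0,0]},{"delta_pos":[0.6,0.8,0],"dr":[0,0,0]},{"delta_pos":[0.6,0.7,0],"dr":[0,0,0]},{"delta_pos":[0.27,0.28,0],"dr":[0,0,0]},{"delta_pos":[0,0,0],"dr":[0,0,0]},{"delta_pos":[0,0,0],"dr":[0,0,0]},{"delta_pos":[0,0,0],"dr":[0,0,0]}]'
python3 m.py pattern p3 0.128
python3 - <<'E'
from h import *
k=calibration('wrist')
print('cup',proj('wrist',[.6128,.0025,.084],k),'tcp',proj('wrist',[.6128,.0025,.128],k))
for c,b in (('side',(270,140,390,240)),('wrist',(190,190,390,400))):
    im=grab_frame(c)[:,:,::-1]; x0,y0,x1,y1=b; cv2.imwrite(f'pics/p3{c}.png',cv2.resize(im[y0:y1,x0:x1],None,fx=4 if c=='side' else 2.5,fy=4 if c=='side' else 2.5,interpolation=cv2.INTER_CUBIC))
E
```

```text
t: 12.3
eef_pos: [0.5512, -0.074, 0.1604]
ee_rot: [3.142, 0.0, -1.89]
force: [0.0, -1.1, 0.2]
width: 0.0109
gripper_force: 5.0
t: 13.0
eef_pos: [0.6121, 0.0016, 0.1603]
ee_rot: [3.141, -0.0, -1.891]
force: [-0.1, -0.4, 0.2]
width: 0.011
gripper_force: 5.0
13.0 [0.61211709 0.00158115 0.16030825] [ 3.14107444e+00 -2.09637430e-04 -1.89095854e+00]
[288.0, 260.2] 0.84 [0.61319488 0.0023246  0.128     ]
cup [289.33270403 229.68923484] tcp [289.27052469 259.88289587]
```

View pics/p3wrist.png

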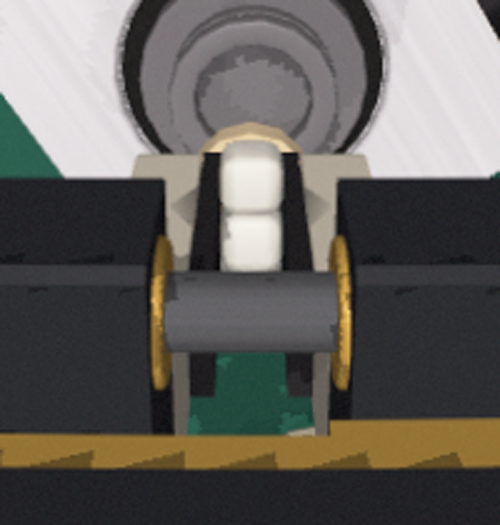

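View pics/p3side.png

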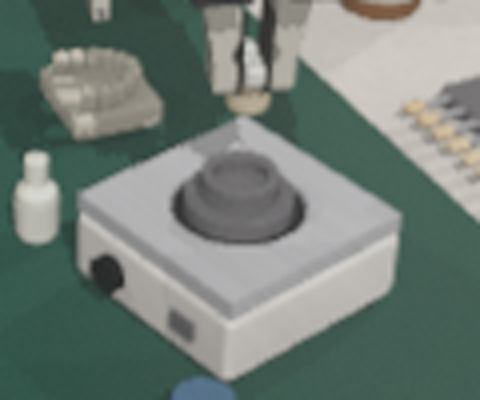

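The pattern hangs straight over the cup, with the foot at column 290.8 and the cup at 291. I'll check the remaining offset numerically.

```bash
python3 - <<'E'
from h import *
k=calibration('wrist'); im=grab_frame('wrist')
R=np.array(k['extrinsics'])[:3,:3]; up=-R[1]; up[2]=0; up/=np.linalg.norm(up); rt=np.cross(up,[0,0,1])
tcp=np.array(get_state()['eef_pos']); print(tcp,'up',up)
c=np.array([.6128,.0025,0])
print('foot back edge pred',proj('wrist',[*(tcp+.012*up)[:2],.136],k),'side edges',proj('wrist',[*(tcp+.012*rt)[:2],.136],k))
for nm,r,z in (('cup',.015,.084),('hub',.022,.084),('flange',.031,.070),('recess',.038,.062)):
    print(nm,[np.round(proj('wrist',[*(c+r*d)[:2],z],k),1) for d in (up,rt,-rt)])
c=cv2.resize(im[180:262,215:365,::-1],None,fx=5,fy=5,interpolation=cv2.INTER_CUBIC); cv2.imwrite('pics/p4.png',c)
E
```

```text
[0.61266631 0.00191038 0.16061263] up [-0.31466341 -0.94920332  0.        ]
foot back edge pred [289.4484664  243.19980808] side edges [313.35571815 265.23695999]
cup [array([289.6, 206.9]), array([313.1, 229.3]), array([266.1, 229.3])]
hub [array([289.6, 196.1]), array([324. , 229.3]), array([255.2, 229.3])]
flange [array([289.6, 177. ]), array([335.4, 221.8]), array([243.8, 221.8])]
recess [array([289.6, 164.1]), array([344. , 217.9]), array([235.2, 217.9])]
```

View pics/p4.png

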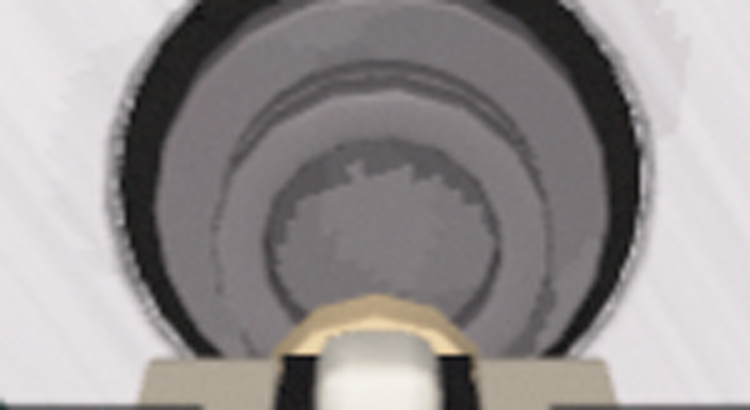

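The cup and the foot agree to within 1 mm (cup back edge at row 207, foot at column 290.5), so I'll lower it.

```bash
python3 -m handwheel '[{"delta_pos":[-0.01,0.02,-0.4],"dr":[0,0,0]},{"delta_pos":[0,0,-0.4],"dr":[0,0,0]},{"delta_pos":[0,0,-0.3],"dr":[0,0,0]},{"delta_pos":[0,0,-0.2],"dr":[0,0,0]},{"delta_pos":[0,0,-0.2],"dr":[0,0,0]},{"delta_pos":[0,0,-0.15],"dr":[0,0,0]},{"delta_pos":[0,0,-0.06],"dr":[0,0,0]},{"delta_pos":[0,0,0],"dr":[0,0,0]},{"delta_pos":[0,0,0],"dr":[0,0,0]},{"delta_pos":[0,0,0],"dr":[0,0,0]}]'
```

```text
t: 14.25
eef_pos: [0.6128, 0.003, 0.1095]
ee_rot: [-3.141, 0.0, -1.89]
force: [-1.0, -0.2, 0.1]
width: 0.0106
gripper_force: 5.0
```

```bash
python3 -m handwheel '[{"delta_pos":[0,0,-0.03],"dr":[0,0,0]},{"delta_pos":[0,0,0],"dr":[0,0,0]},{"delta_pos":[0,0,0],"dr":[0,0,0]}]'; python3 -m handwheel '[{"delta_pos":[0,0,0],"dr":[0,0,0]}]'; python3 - <<'E'
from h import *
im=grab_frame('wrist'); st=get_state(); print(st['eef_pos'],st['force'])
c=cv2.resize(im[180:300,215:365,::-1],None,fx=4,fy=4,interpolation=cv2.INTER_CUBIC); cv2.imwrite('pics/p5.png',c)
E
```

```text
t: 14.55
eef_pos: [0.6127, 0.003, 0.1083]
ee_rot: [-3.141, 0.0, -1.89]
force: [0.5, 0.4, 0.5]
width: 0.011
gripper_force: 5.0
t: 14.65
eef_pos: [0.6127, 0.003, 0.1083]
ee_rot: [-3.141, 0.0, -1.89]
force: [-0.2, 0.4, 0.5]
width: 0.0109
gripper_force: 5.0
[0.61270734 0.0030285  0.10832461] [0.48655953 0.00666864 0.68300264]
```

View pics/p5.png

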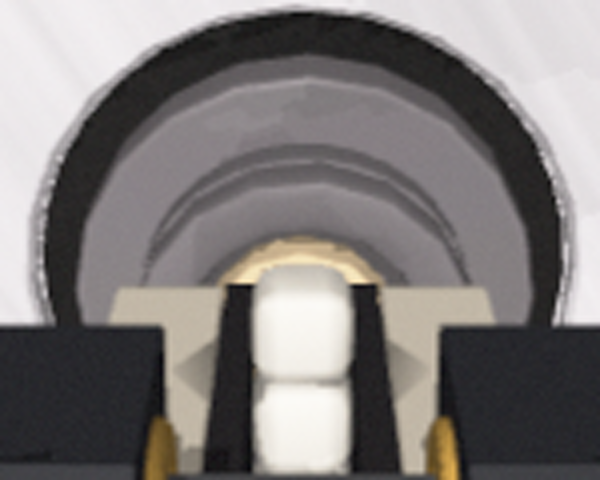

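The foot (crop 225–380) is inside the cup (205–410). One more nudge down, then release. I'll open only part way so the fingers stay clear of everything.

```bash
python3 -m handwheel '[{"delta_pos":[0,0,-0.02],"dr":[0,0,0]},{"delta_pos":[0,0,0],"dr":[0,0,0]},{"delta_pos":[0,0,0],"dr":[0,0,0]}]'; python3 -m handwheel '[{"delta_pos":[0,0,0],"dr":[0,0,0]},{"delta_pos":[0,0,0],"dr":[0,0,0]},{"delta_pos":[0,0,0],"dr":[0,0,0]},{"delta_pos":[0,0,0],"dr":[0,0,0]},{"delta_pos":[0,0,0.2],"dr":[0,0,0]},{"delta_pos":[0,0,0.5],"dr":[0,0,0]},{"delta_pos":[0,0,1],"dr":[0,0,0]},{"delta_pos":[0,0,1],"dr":[0,0,0]},{"delta_pos":[0,0,1],"dr":[0,0,0]},{"delta_pos":[0,0,0],"dr":[0,0,0]}]' 0
python3 m.py pattern p6 0.076
```

```text
t: 15.0
eef_pos: [0.6129, 0.003, 0.1081]
ee_rot: [-3.141, 0.0, -1.89]
force: [-1.0, 0.0, 5.7]
width: 0.011
gripper_force: 5.0
t: 16.0
eef_pos: [0.615, 0.0032, 0.224]
ee_rot: [-3.134, 0.004, -1.889]
force: [0.9, 0.8, -0.4]
width: 0.0438
gripper_force: 0.0
16.0 [0.61495132 0.00320128 0.22398811] [-3.13431649  0.00352863 -1.88944046]
[294.1, 196.4] 0.88 [0.612246   0.00359774 0.076     ]
```

The pattern touched the cup floor with 5.7 N, and its mark is centred. The ring is next. The turquoise one is nearby in x, so I'll turn to close along y.

```bash
python3 -m handwheel '[{"delta_pos":[-0.37,0.76,0.1],"dr":[0,0,-8]},{"delta_pos":[-0.37,0.76,0],"dr":[0,0,-8]},{"delta_pos":[-0.37,0.76,0],"dr":[0,0,-8]},{"delta_pos":[-0.37,0.76,0],"dr":[0,0,-8]},{"delta_pos":[-0.37,0.76,0],"dr":[0,0,-8]},{"delta_pos":[-0.37,0.76,0],"dr":[0,0,-8]},{"delta_pos":[-0.37,0.76,0],"dr":[0,0,-8]},{"delta_pos":[-0.37,0.76,0],"dr":[0,0,-8]},{"delta_pos":[-0.37,0.78,0],"dr":[0,0,-7.7]},{"delta_pos":[0,0,0],"dr":[0,0,0]}]' -1
python3 -m handwheel '[{"delta_pos":[0,0,0],"dr":[0,0,0]},{"delta_pos":[0,0,0],"dr":[0,0,0]}]'
python3 m.py ring r1 0
python3 - <<'E'
from h import *
k=calibration('wrist'); print(get_state()['q'][5],proj('wrist',[.4385,.209,.052],k))
E
```

```text
t: 17.1
eef_pos: [0.5113, 0.2105, 0.2205]
ee_rot: [-3.141, -0.001, 3.138]
force: [0.4, -0.5, 0.3]
width: 0.0881
gripper_force: 0.0
t: 17.3
eef_pos: [0.5125, 0.2082, 0.2209]
ee_rot: [-3.141, -0.001, -3.14]
force: [1.3, 0.1, -1.2]
width: 0.0877
gripper_force: 0.0
17.3 [0.51251797 0.20824259 0.22090808] [-3.14074780e+00 -1.00445488e-03 -3.14026638e+00]
-2.310147541559164 [292.31925674 103.59401615]
```

View pics/r1.png

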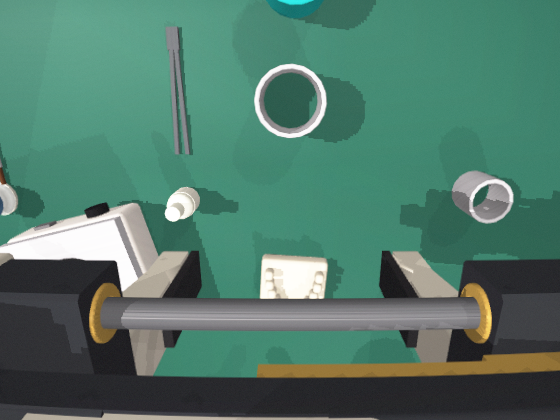

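The ring's upper rim is centred at (290.5,101) px, about (0.436, 0.2065) m. Nothing lies within the fingers' span.

```bash
python3 -m handwheel '[{"delta_pos":[-0.64,-0.05,0],"dr":[0,0,0]},{"delta_pos":[-0.64,0,0],"dr":[0,0,0]},{"delta_pos":[-0.64,0,-0.3],"dr":[0,0,0]},{"delta_pos":[-0.63,0,-0.9],"dr":[0,0,0]},{"delta_pos":[0,0,-1],"dr":[0,0,0]},{"delta_pos":[0,0,-1],"dr":[0,0,0]},{"delta_pos":[0,0,-1],"dr":[0,0,0]},{"delta_pos":[0,0,-1],"dr":[0,0,0]},{"delta_pos":[0,0,-0.53],"dr":[0,0,0]},{"delta_pos":[0,0,0],"dr":[0,0,0]}]'
python3 -m handwheel '[{"delta_pos":[0,0,0],"dr":[0,0,0]},{"delta_pos":[0,0,0],"dr":[0,0,0]},{"delta_pos":[0,0,0],"dr":[0,0,0]},{"delta_pos":[0,0,0],"dr":[0,0,0]},{"delta_pos":[0,0,0],"dr":[0,0,0]},{"delta_pos":[0,0,0],"dr":[0,0,0]},{"delta_pos":[0,0,0],"dr":[0,0,0]}]' 1 20
```

```text
t: 18.4
eef_pos: [0.4353, 0.2056, 0.0476]
ee_rot: [-3.138, -0.003, 3.141]
force: [0.6, -0.6, -0.4]
width: 0.0874
gripper_force: 0.0
t: 19.1
eef_pos: [0.4365, 0.2077, 0.0504]
ee_rot: [3.141, 0.001, -3.141]
force: [-2.0, -0.1, 6.2]
width: 0.0584
gripper_force: 20.0
```

```bash
python3 -m handwheel '[{"delta_pos":[0,0,0.4],"dr":[0,0,0]},{"delta_pos":[0,0,0.8],"dr":[0,0,0]},{"delta_pos":[0,0,0.9],"dr":[0,0,0]},{"delta_pos":[0,0,0.9],"dr":[0,0,0]},{"delta_pos":[0,0,0.9],"dr":[0,0,0]},{"delta_pos":[0.3,-0.3,0.8],"dr":[0,0,0]},{"delta_pos":[0.6,-0.7,0],"dr":[0,0,0]},{"delta_pos":[0.6,-0.7,0],"dr":[0,0,0]},{"delta_pos":[0.6,-0.7,0],"dr":[0,0,0]},{"delta_pos":[0.6,-0.7,0],"dr":[0,0,0]}]'
python3 -m handwheel '[{"delta_pos":[0.6,-0.7,0],"dr":[0,0,0]},{"delta_pos":[0.6,-0.7,0],"dr":[0,0,0]},{"delta_pos":[0.6,-0.7,0],"dr":[0,0,0]},{"delta_pos":[0.6,-0.7,0],"dr":[0,0,0]},{"delta_pos":[0.6,-0.6,0],"dr":[0,0,0]},{"delta_pos":[0.18,-0.32,0],"dr":[0,0,0]},{"delta_pos":[0,0,0],"dr":[0,0,0]},{"delta_pos":[0,0,0],"dr":[0,0,0]},{"delta_pos":[0,0,0],"dr":[0,0,0]}]'
cat > w.py <<'E'
from h import *
import sys
k=calibration('wrist'); im=grab_frame('wrist'); st=get_state(); tcp=np.array(st['eef_pos']); print(tcp,st['width'])
cv2.imwrite(f'pics/{sys.argv[1]}.png',cv2.resize(im[120:400,140:440,::-1],None,fx=2,fy=2,interpolation=cv2.INTER_CUBIC))
R=np.array(k['extrinsics'])[:3,:3]; up=-R[1]; up[2]=0; up/=np.linalg.norm(up); rt=np.cross(up,[0,0,1])
c=np.array([.6128,.003,0])
f=lambda P:np.round((proj('wrist',P,k)-[140,120])*2)
for nm,cc,r,z in (('flange',c,.031,.070),('recess',c,.038,.062),('ringtop',tcp,.026,tcp[2]+.0025),('ringbot',tcp,.03,tcp[2]-.0495)):
    print(nm,[f([*(cc+r*d)[:2],z]) for d in (up,rt,-rt,-up)])
E
python3 w.py r2
```

```text
t: 20.1
eef_pos: [0.5174, 0.1134, 0.1905]
ee_rot: [3.141, -0.0, -3.141]
force: [0.4, 1.0, -2.1]
width: 0.0584
gripper_force: 20.0
t: 21.0
eef_pos: [0.6119, 0.0033, 0.1907]
ee_rot: [3.141, -0.0, -3.141]
force: [-0.3, 0.6, -1.2]
width: 0.0583
gripper_force: 20.0
[0.61205514 0.00341304 0.19083295] 0.05860410509948076
flange [array([301.,  95.]), array([383., 176.]), array([219., 176.]), array([301., 252.])]
recess [array([301.,  72.]), array([399., 170.]), array([204., 170.]), array([301., 260.])]
ringtop [array([305., 233.]), array([425., 345.]), array([184., 345.]), array([304., 446.])]
ringbot [array([304., 147.]), array([409., 249.]), array([198., 249.]), array([303., 343.])]
```

View pics/r2.png

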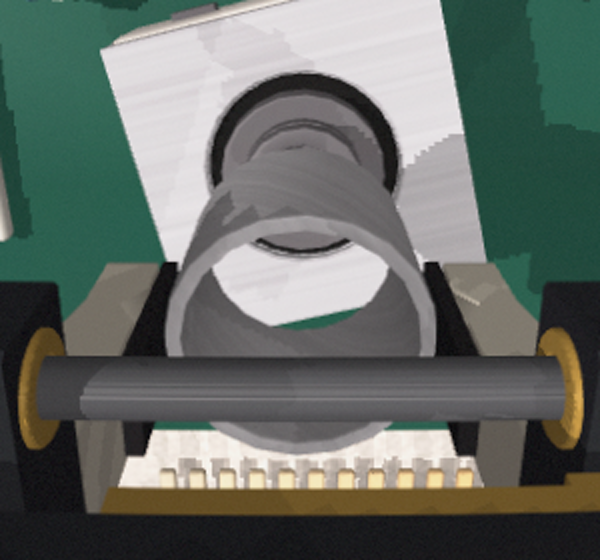

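The ring hangs upright over the former. The recess spans 209–398 in the crop, centred at 303, and the ring's bore is centred at 301. That is within about 1 mm, and the fit allows ±4 mm.

```bash
python3 -m handwheel '[{"delta_pos":[0.03,0,-0.3],"dr":[0,0,0]},{"delta_pos":[0,0,-0.4],"dr":[0,0,0]},{"delta_pos":[0,0,-0.4],"dr":[0,0,0]},{"delta_pos":[0,0,-0.4],"dr":[0,0,0]},{"delta_pos":[0,0,-0.3],"dr":[0,0,0]},{"delta_pos":[0,0,-0.3],"dr":[0,0,0]},{"delta_pos":[0,0,-0.15],"dr":[0,0,0]},{"delta_pos":[0,0,0],"dr":[0,0,0]},{"delta_pos":[0,0,0],"dr":[0,0,0]},{"delta_pos":[0,0,0],"dr":[0,0,0]}]'
python3 -m handwheel '[{"delta_pos":[0,0,-0.05],"dr":[0,0,0]},{"delta_pos":[0,0,0],"dr":[0,0,0]},{"delta_pos":[0,0,0],"dr":[0,0,0]}]'
python3 -m handwheel '[{"delta_pos":[0,0,-0.03],"dr":[0,0,0]},{"delta_pos":[0,0,0],"dr":[0,0,0]},{"delta_pos":[0,0,0],"dr":[0,0,0]}]'
```

```text
t: 22.05
eef_pos: [0.6139, 0.0027, 0.1237]
ee_rot: [3.141, 0.001, -3.141]
force: [1.0, -0.5, -0.4]
width: 0.0583
gripper_force: 20.0
t: 22.35
eef_pos: [0.6135, 0.0027, 0.1218]
ee_rot: [3.142, 0.0, 3.142]
force: [-0.8, 0.4, -1.8]
width: 0.0585
gripper_force: 20.0
t: 22.65
eef_pos: [0.6135, 0.0027, 0.1207]
ee_rot: [-3.142, -0.0, 3.142]
force: [0.5, -0.2, -1.0]
width: 0.0587
gripper_force: 20.0
```

```bash

python3 -m handwheel '[{"delta_pos":[0,0,-0.03],"dr":[0,0,0]},{"delta_pos":[0,0,0],"dr":[0,0,0]},{"delta_pos":[0,0,0],"dr":[0,0,0]}]'
python3 -m handwheel '[{"delta_pos":[0,0,-0.02],"dr":[0,0,0]},{"delta_pos":[0,0,0],"dr":[0,0,0]},{"delta_pos":[0,0,0],"dr":[0,0,0]}]'; python3 w.py r3
```

```text
t: 22.95
eef_pos: [0.6136, 0.0026, 0.1205]
ee_rot: [-3.142, 0.0, -3.141]
force: [-2.5, 0.6, 6.0]
width: 0.0583
gripper_force: 20.0
t: 23.25
eef_pos: [0.6136, 0.0027, 0.1205]
ee_rot: [-3.142, 0.001, -3.141]
force: [-4.6, 0.5, 9.1]
width: 0.0585
gripper_force: 20.0
[0.61359747 0.00263981 0.12044231] 0.05827092190417063
flange [array([304., 139.]), array([413., 245.]), array([195., 245.]), array([304., 341.])]
recess [array([304., 107.]), array([433., 234.]), array([175., 234.]), array([304., 347.])]
ringtop [array([304., 232.]), array([425., 344.]), array([183., 344.]), array([304., 445.])]
ringbot [array([303., 146.]), array([409., 248.]), array([197., 248.]), array([303., 342.])]
```

View pics/r3.png

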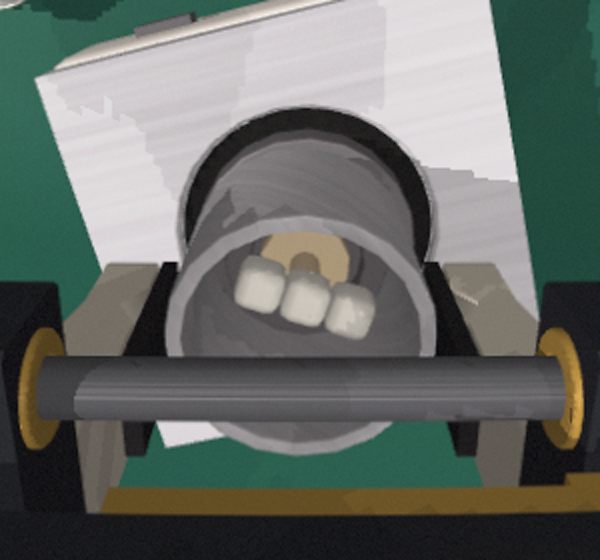

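The ring sits on the flange and the pattern's teeth stand centred inside it, at crop (305,298). I miscounted and have now viewed 15 pictures, one over the limit of 14. I'll view no more and go on by numbers only. Next: release the ring and head for the lid.

```bash
python3 -m handwheel '[{"delta_pos":[0,0,0.02],"dr":[0,0,0]},{"delta_pos":[0,0,0],"dr":[0,0,0]},{"delta_pos":[0,0,0],"dr":[0,0,0]},{"delta_pos":[0,0,0],"dr":[0,0,0]},{"delta_pos":[0,0,0],"dr":[0,0,0]},{"delta_pos":[0,0,0.3],"dr":[0,0,0]},{"delta_pos":[0,0,0.8],"dr":[0,0,0]},{"delta_pos":[0,0,0.8],"dr":[0,0,0]},{"delta_pos":[0,0,0.8],"dr":[0,0,0]},{"delta_pos":[0,0,0.8],"dr":[0,0,0]}]' -1
python3 -m handwheel '[{"delta_pos":[0,-1,0],"dr":[0,0,0]},{"delta_pos":[0,-1,0],"dr":[0,0,0]},{"delta_pos":[0,-1,0],"dr":[0,0,0]},{"delta_pos":[0,-1,0],"dr":[0,0,0]},{"delta_pos":[0,-1,0],"dr":[0,0,0]},{"delta_pos":[0,-1,0],"dr":[0,0,0]},{"delta_pos":[0,-1,0],"dr":[0,0,0]},{"delta_pos":[0,-1,0],"dr":[0,0,0]},{"delta_pos":[0,-1,0],"dr":[0,0,0]},{"delta_pos":[0,-1,0],"dr":[0,0,0]}]'
python3 -m handwheel '[{"delta_pos":[-0.1,-1,0],"dr":[0,0,0]},{"delta_pos":[-0.1,-1,0],"dr":[0,0,0]},{"delta_pos":[-0.1,-1,0],"dr":[0,0,0]},{"delta_pos":[0,0,0],"dr":[0,0,0]},{"delta_pos":[0,0,0],"dr":[0,0,0]},{"delta_pos":[0,0,0],"dr":[0,0,0]}]'
python3 m.py lid l1
cat > l.py <<'E'
from h import *
import sys
from scipy.optimize import least_squares
k=calibration('wrist'); im=cv2.imread(f'pics/{sys.argv[1]}.png'); x0=np.array([float(sys.argv[2]),float(sys.argv[3])])
g=cv2.GaussianBlur(im,(3,3),0).astype(float)
def fit(c,r,z,span=.008):
    for _ in range(4):
        P=[]
        for a in np.linspace(0,2*np.pi,72,endpoint=False):
            d=np.array([np.cos(a),np.sin(a)]); rr=np.linspace(r-span,r+span,41)
            uv=np.float32([proj('wrist',[*(c+q*d),z],k) for q in rr])
            v=np.stack([cv2.remap(g[:,:,i],uv[:,:1],uv[:,1:],1)[:,0] for i in range(3)],1)
            e=np.abs(v[4:]-v[:-4]).sum(1); i=e.argmax()
            if e[i]>20: P.append(c+rr[i+2]*d)
        P=np.array(P); s=least_squares(lambda p:np.hypot(*(P-p[:2]).T)-p[2],[*c,r],loss='soft_l1',f_scale=.0005); c=s.x[:2]
    return s.x,len(P),np.median(np.abs(s.fun))
if __name__=='__main__':
    print('disc',fit(x0,.030,.012)); print('knob',fit(x0,.011,.034,.005))
E
python3 l.py l1 0.530 -0.387
```

```text
t: 24.3
eef_pos: [0.6135, 0.0026, 0.2266]
ee_rot: [3.142, 0.001, -3.142]
force: [-0.1, -0.1, -0.5]
width: 0.0877
gripper_force: 0.0
t: 25.3
eef_pos: [0.6134, -0.2986, 0.2257]
ee_rot: [-3.141, 0.001, -3.142]
force: [0.3, 0.3, 0.3]
width: 0.0875
gripper_force: 0.0
t: 25.9
eef_pos: [0.6045, -0.3868, 0.2252]
ee_rot: [3.142, 0.0, -3.141]
force: [0.3, -0.4, 0.0]
width: 0.0873
gripper_force: 0.0
25.9 [ 0.60454911 -0.38678735  0.22518362] [ 3.14152258e+00  1.75639451e-04 -3.14131453e+00]
[280.9, 99.7] 0.85 [ 0.52804502 -0.39656435  0.        ]
disc (array([ 0.52970176, -0.39337105,  0.02966986]), 72, np.float64(7.28338373119572e-05))
knob (array([ 0.52971625, -0.39332533,  0.00972751]), 72, np.float64(0.00021617153238425672))
```

The disc fit is clean (radius 29.7 mm, residual 0.07 mm), which puts the lid at (0.5297, -0.3935).

```bash
python3 -m handwheel '[{"delta_pos":[-0.6,-0.23,0],"dr":[0,0,0]},{"delta_pos":[-0.6,0,0],"dr":[0,0,0]},{"delta_pos":[-0.65,0,-0.5],"dr":[0,0,0]},{"delta_pos":[-0.65,0,-0.9],"dr":[0,0,0]},{"delta_pos":[0,0,-1],"dr":[0,0,0]},{"delta_pos":[0,0,-1],"dr":[0,0,0]},{"delta_pos":[0,0,-1],"dr":[0,0,0]},{"delta_pos":[0,0,-1],"dr":[0,0,0]},{"delta_pos":[0,0,-0.7],"dr":[0,0,0]},{"delta_pos":[0,0,-0.27],"dr":[0,0,0]}]' 0
python3 -m handwheel '[{"delta_pos":[0,0,0],"dr":[0,0,0]},{"delta_pos":[0,0,0],"dr":[0,0,0]},{"delta_pos":[0,0,0],"dr":[0,0,0]}]'
python3 -m handwheel '[{"delta_pos":[0,0,0],"dr":[0,0,0]},{"delta_pos":[0,0,0],"dr":[0,0,0]},{"delta_pos":[0,0,0],"dr":[0,0,0]},{"delta_pos":[0,0,0],"dr":[0,0,0]},{"delta_pos":[0,0,0],"dr":[0,0,0]},{"delta_pos":[0,0,0],"dr":[0,0,0]},{"delta_pos":[0,0,0],"dr":[0,0,0]}]' 1 20
```

```text
t: 27.0
eef_pos: [0.5279, -0.3933, 0.0317]
ee_rot: [3.14, -0.003, -3.141]
force: [0.1, -0.6, 0.4]
width: 0.0438
gripper_force: 0.0
t: 27.3
eef_pos: [0.5303, -0.3945, 0.0353]
ee_rot: [-3.141, 0.002, -3.141]
force: [-0.4, 0.5, 0.4]
width: 0.0441
gripper_force: 0.0
t: 28.0
eef_pos: [0.5296, -0.3942, 0.034]
ee_rot: [-3.142, 0.0, -3.141]
force: [-0.6, 2.1, 4.4]
width: 0.0216
gripper_force: 20.0
```

```bash
python3 -m handwheel '[{"delta_pos":[0,0,0.5],"dr":[0,0,0]},{"delta_pos":[0,0,1],"dr":[0,0,0]},{"delta_pos":[0,0,1],"dr":[0,0,0]},{"delta_pos":[0,0,1],"dr":[0,0,0]},{"delta_pos":[0.5,0,1],"dr":[0,0,0]},{"delta_pos":[0.8,0.4,1],"dr":[0,0,0]},{"delta_pos":[0.8,0.8,0.2],"dr":[0,0,0]},{"delta_pos":[0.8,1,0],"dr":[0,0,0]},{"delta_pos":[0.8,1,0],"dr":[0,0,0]},{"delta_pos":[0.8,1,0],"dr":[0,0,0]}]'
python3 -m handwheel '[{"delta_pos":[0.75,1,0],"dr":[0,0,0]},{"delta_pos":[0,1,0],"dr":[0,0,0]},{"delta_pos":[0,1,0],"dr":[0,0,0]},{"delta_pos":[0,1,0],"dr":[0,0,0]},{"delta_pos":[0,1,0],"dr":[0,0,0]},{"delta_pos":[0,1,0],"dr":[0,0,0]},{"delta_pos":[0,1,0],"dr":[0,0,0]},{"delta_pos":[0,1,0],"dr":[0,0,0]},{"delta_pos":[0,1,0],"dr":[0,0,0]},{"delta_pos":[0,0.03,0],"dr":[0,0,0]}]'
python3 -m handwheel '[{"delta_pos":[0,0,0],"dr":[0,0,0]},{"delta_pos":[0,0,0],"dr":[0,0,0]},{"delta_pos":[0,0,0],"dr":[0,0,0]}]'
python3 m.py ring q1 0.07
python3 - <<'E'
import sys; sys.argv=['l','q1','.613','.0027']
exec(open('l.py').read().split("if __name__")[0])
for z in (.118,.122,.126): print(z,fit(x0,.030,z,.004),fit(x0,.026,z,.003))
E
```

```text
t: 29.0
eef_pos: [0.665, -0.2671, 0.2056]
ee_rot: [3.141, 0.0, 3.141]
force: [0.5, -1.3, -0.8]
width: 0.0213
gripper_force: 20.0
t: 30.0
eef_pos: [0.6869, 0.0059, 0.2053]
ee_rot: [3.141, 0.0, -3.139]
force: [-0.0, -0.4, -1.0]
width: 0.0214
gripper_force: 20.0
t: 30.3
eef_pos: [0.6869, 0.0017, 0.2049]
ee_rot: [-3.142, -0.0, 3.14]
force: [0.5, 0.6, -1.0]
width: 0.0217
gripper_force: 20.0
30.3 [0.68691166 0.00168783 0.20491944] [-3.14154778e+00 -1.99239567e-05  3.14048432e+00]
0.118 (array([0.61207756, 0.0031731 , 0.02812623]), 72, np.float64(0.00048472063012627506)) (array([0.61181346, 0.00280464, 0.02795681]), 72, np.float64(0.0005103341806575942))
0.122 (array([0.61174636, 0.00282874, 0.02777056]), 72, np.float64(0.0003870878767035964)) (array([0.61173274, 0.00274721, 0.02744099]), 72, np.float64(0.0005081080661783893))
0.126 (array([0.61177956, 0.00295855, 0.02734501]), 72, np.float64(0.0003607286238472892)) (array([0.61160736, 0.00271655, 0.02694356]), 72, np.float64(0.0005504130930554189))
```

The measured ring centre, (0.612, 0.0028), agrees with where I placed it.

```bash
python3 -m handwheel '[{"delta_pos":[-0.5,0.03,0],"dr":[0,0,0]},{"delta_pos":[-0.7,0,0],"dr":[0,0,0]},{"delta_pos":[-0.7,0,0],"dr":[0,0,0]},{"delta_pos":[-0.57,0,0],"dr":[0,0,0]},{"delta_pos":[0,0,-0.4],"dr":[0,0,0]},{"delta_pos":[0,0,-0.5],"dr":[0,0,0]},{"delta_pos":[0,0,-0.4],"dr":[0,0,0]},{"delta_pos":[0,0,0],"dr":[0,0,0]},{"delta_pos":[0,0,0],"dr":[0,0,0]},{"delta_pos":[0,0,0],"dr":[0,0,0]}]'
python3 -m handwheel '[{"delta_pos":[0,0,-0.15],"dr":[0,0,0]},{"delta_pos":[0,0,-0.15],"dr":[0,0,0]},{"delta_pos":[0,0,-0.1],"dr":[0,0,0]},{"delta_pos":[0,0,0],"dr":[0,0,0]},{"delta_pos":[0,0,0],"dr":[0,0,0]}]'
```

```text
t: 31.4
eef_pos: [0.6135, 0.0036, 0.1662]
ee_rot: [-3.142, 0.001, -3.142]
force: [-0.3, -0.4, -1.3]
width: 0.0216
gripper_force: 20.0
t: 31.9
eef_pos: [0.6129, 0.0036, 0.1537]
ee_rot: [-3.141, -0.0, -3.142]
force: [-0.7, 0.1, -1.7]
width: 0.0214
gripper_force: 20.0
```

The plug has entered the ring without contact. I'll lower it to the seat.

```bash
python3 -m handwheel '[{"delta_pos":[0,-0.02,-0.06],"dr":[0,0,0]},{"delta_pos":[0,0,0],"dr":[0,0,0]},{"delta_pos":[0,0,0],"dr":[0,0,0]}]'
python3 -m handwheel '[{"delta_pos":[0,0,-0.03],"dr":[0,0,0]},{"delta_pos":[0,0,0],"dr":[0,0,0]},{"delta_pos":[0,0,0],"dr":[0,0,0]}]'
python3 -m handwheel '[{"delta_pos":[0,0,-0.03],"dr":[0,0,0]},{"delta_pos":[0,0,0],"dr":[0,0,0]},{"delta_pos":[0,0,0],"dr":[0,0,0]}]'
```

```text
t: 32.2
eef_pos: [0.6129, 0.003, 0.152]
ee_rot: [3.142, 0.0, -3.142]
force: [-0.5, -0.2, -1.3]
width: 0.0212
gripper_force: 20.0
t: 32.5
eef_pos: [0.6129, 0.003, 0.1511]
ee_rot: [-3.142, 0.0, 3.142]
force: [0.3, -0.4, -1.4]
width: 0.0214
gripper_force: 20.0
t: 32.8
eef_pos: [0.6129, 0.003, 0.1501]
ee_rot: [-3.142, -0.0, 3.142]
force: [-0.1, -0.9, -2.7]
width: 0.0214
gripper_force: 20.0
```

```bash
python3 -m handwheel '[{"delta_pos":[0,0,-0.03],"dr":[0,0,0]},{"delta_pos":[0,0,0],"dr":[0,0,0]},{"delta_pos":[0,0,0],"dr":[0,0,0]}]'
```

```text
t: 33.1
eef_pos: [0.613, 0.003, 0.15]
ee_rot: [-3.142, 0.001, -3.141]
force: [-2.3, 0.9, 5.3]
width: 0.0212
gripper_force: 20.0
```

It's seated at z = 0.150 with 5 N. I'll release it, lift and back off, then check by numbers.

```bash
python3 -m handwheel '[{"delta_pos":[0,0,0],"dr":[0,0,0]},{"delta_pos":[0,0,0],"dr":[0,0,0]},{"delta_pos":[0,0,0],"dr":[0,0,0]},{"delta_pos":[0,0,0],"dr":[0,0,0]},{"delta_pos":[0,0,0],"dr":[0,0,0]},{"delta_pos":[0,0,0.3],"dr":[0,0,0]},{"delta_pos":[0,0,0.7],"dr":[0,0,0]},{"delta_pos":[0,0,1],"dr":[0,0,0]},{"delta_pos":[0,0,1],"dr":[0,0,0]},{"delta_pos":[0.5,0,0.5],"dr":[0,0,0]}]' 0
python3 -m handwheel '[{"delta_pos":[0.7,0,0],"dr":[0,0,0]},{"delta_pos":[0.7,0,0],"dr":[0,0,0]},{"delta_pos":[0.6,0,0],"dr":[0,0,0]},{"delta_pos":[0,0,0],"dr":[0,0,0]},{"delta_pos":[0,0,0],"dr":[0,0,0]},{"delta_pos":[0,0,0],"dr":[0,0,0]}]'
python3 m.py lid z1 0.116
python3 - <<'E'
import sys; sys.argv=['l','z1','.613','.0027']
exec(open('l.py').read().split("if __name__")[0])
print(fit(x0,.030,.128,.004),fit(x0,.011,.150,.004))
for c in ('scene','side'):
    grab_frame(c)
    for n,z in (('lid',.116),('small_ring',0)):
        print(c,n,[(r['conf'],np.round(atz(c,r['location'],z),3)) for r in mark_of(c,n)[:2]], proj(c,[.613,.003,.116]))
E
```

```text
t: 34.1
eef_pos: [0.6281, 0.003, 0.2588]
ee_rot: [3.141, 0.005, -3.141]
force: [0.9, 0.3, 0.2]
width: 0.0435
gripper_force: 0.0
t: 34.7
eef_pos: [0.6874, 0.0029, 0.2546]
ee_rot: [3.142, -0.0, -3.142]
force: [-0.7, 0.6, -0.2]
width: 0.0439
gripper_force: 0.0
34.7 [0.68741582 0.00294918 0.25460832] [ 3.14154981e+00 -2.49311304e-07 -3.14158030e+00]
[289.3, 102.1] 0.88 [0.61144264 0.00153216 0.116     ]
(array([0.61286092, 0.00221156, 0.02945701]), 53, np.float64(0.00014681708687590278)) (array([0.61297582, 0.00209189, 0.00990383]), 72, np.float64(0.00010662323939236978))
scene lid [(0.83, array([0.613, 0.009, 0.116]))] [231.6279089  203.56920028]
scene small_ring [(0.81, array([0.523, 0.4  , 0.   ]))] [231.6279089  203.56920028]
side lid [(0.96, array([0.613, 0.004, 0.116]))] [331.07201789 170.56638603]
side small_ring [(0.71, array([0.526, 0.394, 0.   ]))] [331.07201789 170.56638603]
```

The lid's disc and knob fits agree and are concentric at the expected heights, so it is level at (0.613, 0.002). The small ring hasn't moved. I'll hand the job in.

```bash
python3 -c "from station import *; print(job_done())"
```

```text
the job is handed in; nothing more can be done
None
```

I handed the job in with the former, pattern, larger ring and lid stacked in order on the vibrator and the small ring left where it stood; all my checks agreed, but no verdict came back, and I viewed 15 pictures, one over the limit of 14.

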